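# Power up the microscope station in order

### The job

Switch on the microscope station by pressing the key on top of each of its three units well in, about half of its travel or more, so that it stays down: first the square key of the power supply, then the round key of the ring-light controller, and last the bar key of the camera interface. Press each gently, as with a fingertip, never more than 20 N. Do not pick up, shift or tip the units, leave the bottle, jar, dish and forceps where they are, and finish with the hand clear.

Things in the scene. Friction and masses are not known exactly. Their poses are not given: they have to be found in the camera images.
- supply: Power supply: the tallest unit, an oblong white box 130 (its x) x 100 (its y) x 60 mm high with vent slots, standing loose on rubber feet, about 0.95 kg; origin at the centre of its underside, z up. A SQUARE black key stands on its top, 15 mm from the centre towards -x.
- supply_key_top (a point): Centre of the top face of the power supply's square key (34 x 34 mm, standing 20 mm proud of the box, so 80 mm above the bench when off). Axes as the box's; goes down with the key.
- supply_key (a joint): How far the square key is pressed in, metres: 0 = off (fully out). It slides straight down, 15 mm at most, and stays down where it is left (from the very bottom it rises about 1 mm). It takes 3.5 N to start, 4.8 N at 5 mm, 6 N at 10 mm and 7.3 N at 15 mm, where it meets a hard stop; it counts as switched on from 5 mm in.
- light: Ring-light controller: a round white puck 116 mm across and 45 mm high with a dark band, loose on rubber feet, about 0.8 kg; origin at the centre of its underside, z up. A ROUND black key stands at the centre of its top.
- light_key_top (a point): Centre of the top face of the light controller's round key (36 mm across, standing 20 mm proud of the puck, so 65 mm above the bench when off). Goes down with the key.
- light_key (a joint): How far the round key is pressed in, metres: 0 = off (fully out). It slides straight down, 15 mm at most, and stays down where it is left (from the very bottom it rises about 1 mm). It takes 3.5 N to start, 4.8 N at 5 mm, 6 N at 10 mm and 7.3 N at 15 mm, where it meets a hard stop; it counts as switched on from 5 mm in.
- camera: Camera interface: a long low white slab 80 (its x) x 150 (its y) x 32 mm high, loose on rubber feet, about 0.8 kg; origin at the centre of its underside, z up. A LONG BAR-shaped black key stands on its top, 8 mm from the centre towards -x.
- camera_key_top (a point): Centre of the top face of the camera interface's bar key (26 mm along the slab's x, 68 mm along its y, standing 20 mm proud of the slab, so 52 mm above the bench when off). Axes as the slab's; goes down with the key.
- camera_key (a joint): How far the bar key is pressed in, metres: 0 = off (fully out). It slides straight down, 15 mm at most, and stays down where it is left (from the very bottom it rises about 1 mm). It takes 3.5 N to start, 4.8 N at 5 mm, 6 N at 10 mm and 7.3 N at 15 mm, where it meets a hard stop; it counts as switched on from 5 mm in.
- wash_bottle: Bystander: white plastic bottle 68 mm across, 170 mm tall, standing upright to one side; origin at the centre of its underside.
- jar: Bystander: small capped glass specimen jar 48 mm across, 60 mm tall, beyond the units; origin at the centre of its underside.
- dish: Bystander: closed glass petri dish 91 mm across, 17 mm high, beyond the units; origin at the centre of its underside.
- forceps: Bystander: steel forceps lying flat, about 140 mm long and 6 mm high, to one side; origin near its middle, on the bench, its x along its length.
Things that resemble listed ones, but are neither listed nor needed, are in the scene too. Leave any orange look-alike of the camera alone.

How it is judged:
By the outcome, as a careful person would: the job done as asked, in the order asked, and still so for the second after the job is handed in, with the robot touching nothing.
It also fails if it takes over 45 s, if anything falls off the work surface, if the arm or the gripper's body presses on something with over 40 N, if the wrist force passes 120 N, or if a joint passes its speed limit or range.

### The arm

A 6-joint arm with a two-finger parallel gripper is mounted at the origin on the work surface. World frame = base frame: x ahead of the robot, y to its left, z up, the work surface at z = 0. Lengths are in m, angles in rad, forces in N, time in s.
With the tool pointing down it reaches from about 0.275 to 0.825 m from the base axis. Payload 5.2 kg.
Tool frame: the origin (TCP) lies on the centre line of the jaws, within the pads' length; the fingertips stand 25 mm ahead of it and the grasp point (between the pads) lies 6 mm ahead of it; z points along the fingers, y is the direction in which the jaws open and shut (so a half turn about z gives the same grasp; the last joint's range is limited). The gripper opens to 93 mm and grips with 3 to 60 N. Pads are 15 mm wide; open, the fingers measure 128 mm over their backs; the gripper's body (75 mm by 188 mm) begins 65 mm behind the grasp point.
Start: joints at [1.12, 0.259, 1.535, -0, 1.348, -0.203], TCP at [0.135, 0.533, 0.244] pointing down, gripper open.
Joint ranges: [-3.14, 3.14], [-0.91, 2.08], [0.19, 2.58], [-1.22, 4.36], [0.22, 2.71], [-3.12, 3.12]. Speed limits (rad/s): [2.57, 2.57, 3.14, 3.14, 3.14, 3.14].

### API

Orientations are given as a unit quaternion [w, x, y, z].
In Python, from cell import monitor, optics, workorder, finder gives the robot as it stands. The module is installed in compiled form; this text tells all that it offers.
- The arm moves only by the tool move_arm, never from a script. Its argument "moves" is a list of rows, each an object with "fingers": the closure, from 0 (fully open) to 1 (shut); "dp": the shift along the world's x, y, z in cm, a list of three; "rot": the turn, a rotation vector about the world's x, y, z in rad, a list of three. A call has 1 to 5 rows; each row is the pose to reach, as a shift and turn from the pose commanded when the call began; what a row does not reach only later rows make up. A row lasts 1/10 s, in which the tool goes at most 50 mm and 8.59 degrees, less where a joint would pass 70% of its speed; a pose out of reach is approached as far as the arm can. A call with a gripper value outside its range is refused whole. The fingers move at their own pace and stop on an object; "force" is the grip in N (left out, the last holds). Time passes only in rows, so rows that repeat a pose let the fingers close. It gives the time, the measured TCP pose, the force and the opening at its end, in the units of the state.
- monitor.read_state(): the state, without advancing time (a new reading comes with each control period).
- optics.read_camera(name): name is "side" or "top" or "wrist"; returns the picture (400x640x3 uint8, red, green, blue); there is no depth.
- optics.calibration(name): a dict with "fx", "fy", "cx", "cy" (pixels), "eye" and "rotation" of the camera in the world. Camera axes: x right, y up, looking along -z (the intrinsics and any distortion apply to the point x, -y, -z); pixel columns grow to the right and rows downward; lengths in m; the calibration is good to about 2 mm. A picture is of the moment at which its call begins: read the wrist's pose just before it. calibration takes no time and is no camera call; for the wrist camera it gives the pose at the moment of the call.
- workorder.job_done(): hands the job in, once; it reports no verdict.
Trained networks look in the newest picture that a camera, given by its name, has taken for a name from the list of things; names that differ only in an ending like _2 or _b are one class to them, and where a whole thing is asked for, a point or a joint stands for the part that bears it (a point fixed in the world has none). Each returns a list of dicts, best first, with "confidence" (0 to 1); they miss things now and then, are a little off and sometimes report something else, mostly with a low value. They report only what shows in the picture. A call takes as long as a camera call. They do not tell look-alikes from the thing itself.
- finder.search_frame(camera, target): "centre" ([x, y, z] in m, in world coordinates, good to about 4 mm: the middle of the surface that is visible of it).
- finder.silhouettes(camera, target): "mask" (400x640 bool, what is visible of it).
- finder.place_of(camera, target): "centre" ([x, y, z] in m, in world coordinates, good to about 4 mm: a listed point, or the origin of a listed thing).
The state is a dict: "time_s": time; "q": joint angles; "dq": joint speeds; "effort": joint torques, N m; "eef_pos": TCP position; "tool_rot": TCP orientation; "ft_force": force on the tool from outside, world axes, zero at the start; "torque": the same for the moment, N m; "width": finger opening in m.
Only numpy, scipy, OpenCV 4.12 (cv2) and the standard library are available. Lean on these libraries where they do the work, as an engineer would, in place of code of your own. Each camera call takes 0.05 s, during which the arm holds its last target.

## Working session

There is one attempt and no reset: what is moved stays moved. The work goes in short steps, Python scripts to look and compute and a tool call to move; the robot and the scene stay as the last step left them, time stands still between calls to the robot, and variables do not carry over. Pictures are saved under pics/ and viewed, and the job is handed in when it is done.

Besides the shell and the picture viewer there is one more tool, called after "Request:" as name(argument=value, ...) on one line, values as JSON. move_arm: Moves the arm, as the interface text tells. Its arguments: {"type":"object","properties":{"moves":{"type":"array"},"force":{"type":"number"}},"required":["moves"]}

```bash
mkdir -p pics
python3 - <<'E'
from cell import monitor, optics, finder
import cv2
s=monitor.read_state(); print({k:s[k] for k in('time_s','eef_pos','tool_rot','ft_force','width')})
for c in('top','side'):
    im=optics.read_camera(c); cv2.imwrite(f'pics/{c}0.png',im[:,:,::-1])
    cal=optics.calibration(c); print(c,cal)
    for t in ('supply_key_top','light_key_top','camera_key_top'):
        print(t,[(d['centre'],d['confidence']) for d in finder.place_of(c,t)])
E
```

```text
{'time_s': 0.0, 'eef_pos': array([0.13467489, 0.53275007, 0.24279971]), 'tool_rot': array([-2.82891449e-04,  1.23597121e-01,  9.92332061e-01, -8.67825988e-04]), 'ft_force': array([-0.11340936,  0.31965489, -0.99842369]), 'width': 0.09272113721534353}
top {'fx': 507.1217421199428, 'fy': 507.1217421199428, 'cx': 318.2674926389098, 'cy': 208.18482994276604, 'eye': array([ 0.2631644 , -0.02712091,  1.68668637]), 'rotation': array([ 0.71098055,  0.05626822, -0.05419493, -0.69885868])}
supply_key_top [([0.5501, 0.2245, 0.0777], 0.41), ([0.5916, -0.0073, 0.0029], 0.2)]
light_key_top [([0.5692, -0.2275, 0.0647], 0.61)]
camera_key_top [([0.2273, -0.338, 0.0541], 0.72), ([0.2142, 0.3332, 0.0512], 0.67), ([0.5913, -0.006, 0.0524], 0.66), ([0.4569, 0.4367, -0.0026], 0.53)]
side {'fx': 376.73833558250334, 'fy': 376.73833558250334, 'cx': 319.61950406372694, 'cy': 201.30557930875537, 'eye': array([0.42825209, 0.8737817 , 0.624377  ]), 'rotation': array([-0.0238531 , -0.02189852,  0.4892478 ,  0.8715435 ])}
supply_key_top [([0.5521, 0.2237, 0.0794], 0.59)]
light_key_top [([0.5699, -0.2269, 0.0612], 0.61)]
camera_key_top [([0.2215, 0.3311, 0.0518], 0.71), ([0.2321, -0.3397, 0.0494], 0.64), ([0.4623, -0.4239, -0.0013], 0.56)]
```

View pics/top0.png

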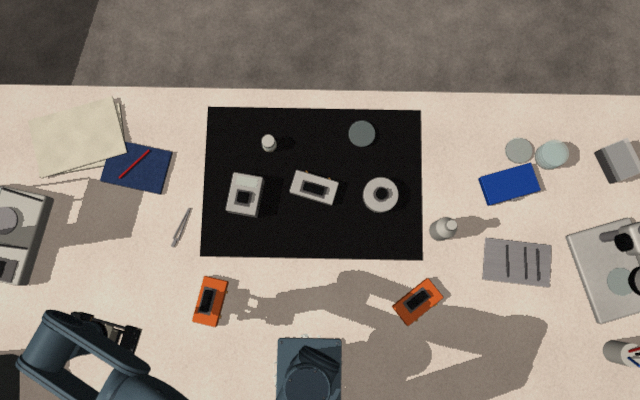

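View pics/side0.png

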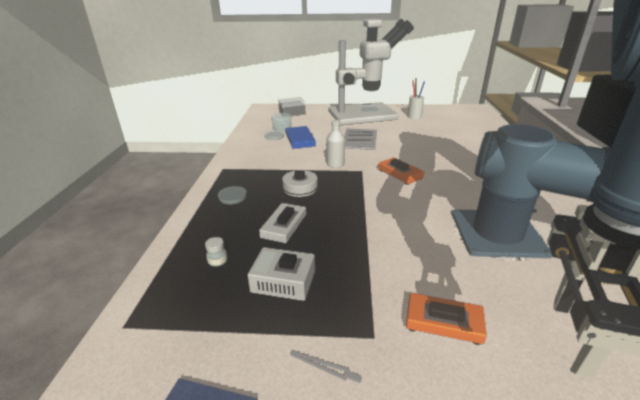

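Top picture: the supply is at about (245,195), the white camera slab at (315,188) and the light puck at (381,195). The orange look-alikes are at (210,300) and (418,300), and the bottle is at (445,228), well away from the units. I'll check the key centres by pixel.

```bash
cat > h.py <<'E'
import numpy as np
from scipy.spatial.transform import Rotation as R
def back(cal,u,v,z):
    q=cal['rotation'];r=R.from_quat([q[1],q[2],q[3],q[0]])
    d=r.apply([(u-cal['cx'])/cal['fx'],-(v-cal['cy'])/cal['fy'],-1]);e=np.array(cal['eye'])
    return e+d*(z-e[2])/d[2]
def proj(cal,p):
    q=cal['rotation'];r=R.from_quat([q[1],q[2],q[3],q[0]])
    c=r.inv().apply(np.array(p)-cal['eye']);return cal['cx']+cal['fx']*c[0]/-c[2],cal['cy']-cal['fy']*c[1]/-c[2]
E
python3 - <<'E'
from h import *
from cell import optics
import cv2
im=cv2.imread('pics/top0.png');cal=optics.calibration('top')
for n,p in (('s',(.551,.224,.08)),('l',(.5695,-.227,.065)),('c',(.591,-.006,.052))):
    print(n,proj(cal,p))
c=cv2.resize(im[160:225,215:410],None,fx=4,fy=4,interpolation=cv2.INTER_CUBIC)
for n,p in (('s',(.551,.224,.08)),('l',(.5695,-.227,.065)),('c',(.591,-.006,.052))):
    u,v=proj(cal,p);cv2.circle(c,(int((u-215)*4+2),int((v-160)*4+2)),3,(0,0,255),-1)
cv2.imwrite('pics/crop.png',c)
E
```

```text
s (np.float64(242.63140059653702), np.float64(196.3039771375006))
l (np.float64(382.15925924727276), np.float64(193.8552292252041))
c (np.float64(314.35552508629786), np.float64(187.020485637252))
```

View pics/crop.png

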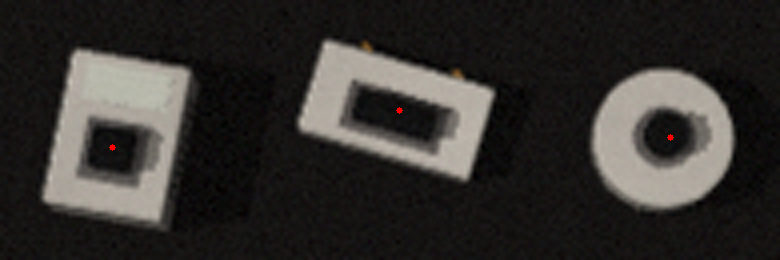

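The three points land on the key tops. Closing the fingers and moving over the supply.

Request:
move_arm(moves=[{"fingers":1,"dp":[4,-3,0],"rot":[0,0,0]},{"fingers":1,"dp":[8,-6,0],"rot":[0,0,0]},{"fingers":1,"dp":[12,-9,0],"rot":[0,0,0]},{"fingers":1,"dp":[16,-12,0],"rot":[0,0,0]},{"fingers":1,"dp":[20,-15,0],"rot":[0,0,0]}], force=10)

```text
time_s: 0.9
eef_pos: [0.3361, 0.3819, 0.2439]
tool_rot: [0.0, 0.123, 0.992, 0.0]
ft_force: [-0.2, 0.6, 0.5]
width: 0.0576
```

Request:
move_arm(moves=[{"fingers":1,"dp":[4,-3,0],"rot":[0,0,0]},{"fingers":1,"dp":[8,-6,0],"rot":[0,0,0]},{"fingers":1,"dp":[12,-9,-1],"rot":[0,0,0]},{"fingers":1,"dp":[16,-12,-2],"rot":[0,0,0]},{"fingers":1,"dp":[20,-15,-4],"rot":[0,0,0]}])

```text
time_s: 1.4
eef_pos: [0.533, 0.235, 0.2067]
tool_rot: [0.001, 0.124, 0.992, 0.001]
ft_force: [1.2, 0.5, 0.7]
width: 0.0178
```

Request:
move_arm(moves=[{"fingers":1,"dp":[1.6,-0.9,-2],"rot":[0,0,0]},{"fingers":1,"dp":[1.6,-0.9,-4],"rot":[0,0,0]},{"fingers":1,"dp":[1.6,-0.9,-6],"rot":[0,0,0]},{"fingers":1,"dp":[1.6,-0.9,-6],"rot":[0,0,0]},{"fingers":1,"dp":[1.6,-0.9,-6],"rot":[0,0,0]}])

```text
time_s: 1.9
eef_pos: [0.5465, 0.2275, 0.1459]
tool_rot: [-0.0, 0.124, 0.992, -0.0]
ft_force: [0.4, -0.1, -0.0]
width: 0.0004
```

Run:
```python
from h import *
from cell import monitor, optics, finder
import cv2
im=optics.read_camera('wrist');cal=optics.calibration('wrist');s=monitor.read_state();print(s['eef_pos'],cal)
print(finder.place_of('wrist','supply_key_top'))
for p,c in(((.551,.224,.08),(0,0,255)),((s['eef_pos'][0],s['eef_pos'][1],s['eef_pos'][2]-.025),(0,255,0))):
    u,v=proj(cal,p);print(u,v);cv2.circle(im,(int(u),int(v)),3,c[::-1],-1)
cv2.imwrite('pics/w1.png',im[:,:,::-1])
im=optics.read_camera('side');cv2.imwrite('pics/s1.png',cv2.resize(im[150:350,180:380,::-1],None,fx=3,fy=3))
```

```text
[0.54702468 0.22767803 0.14672179] {'fx': 291.6995064489328, 'fy': 291.6995064489328, 'cx': 321.3868484946101, 'cy': 196.7572592378536, 'eye': array([0.46514251, 0.24801029, 0.28646956]), 'rotation': array([ 0.77924702, -0.12096903, -0.09431796,  0.60765508])}
[{'centre': [0.5516, 0.2239, 0.0826], 'confidence': 0.95}]
318.31451062072784 225.87119302049922
321.77112003409536 245.41449132249517
```

View pics/w1.png

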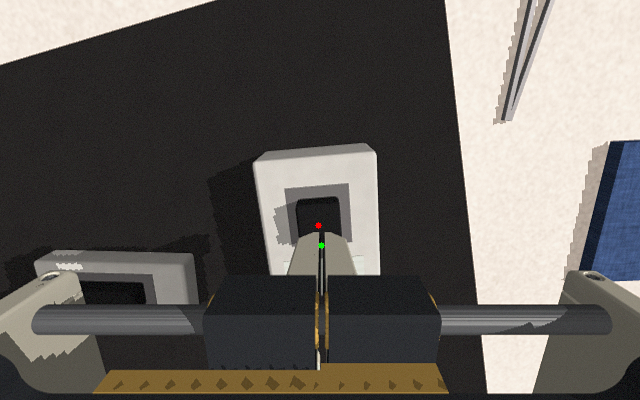

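View pics/s1.png

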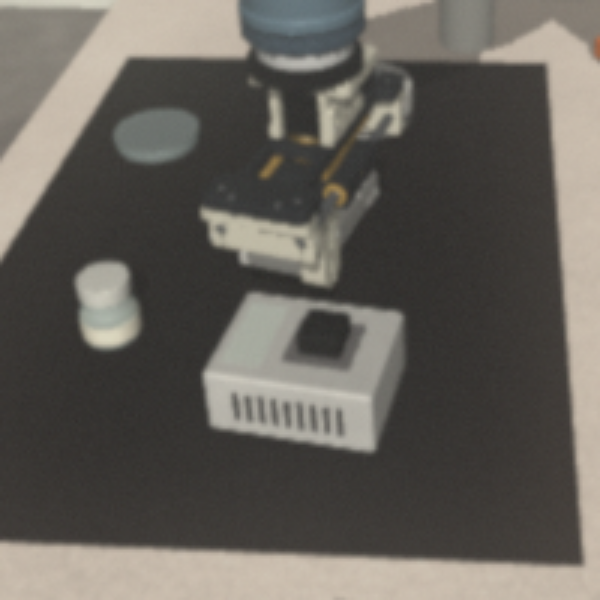

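The wrist picture puts the key at about (318,215), and the network gives (0.5516, 0.2239), which agrees with my estimate. Shifting about 4 mm and descending.

Request:
move_arm(moves=[{"fingers":1,"dp":[0.4,-0.4,0],"rot":[0,0,0]},{"fingers":1,"dp":[0.4,-0.4,-1.5],"rot":[0,0,0]},{"fingers":1,"dp":[0.4,-0.4,-3],"rot":[0,0,0]},{"fingers":1,"dp":[0.4,-0.4,-3.4],"rot":[0,0,0]},{"fingers":1,"dp":[0.4,-0.4,-3.4],"rot":[0,0,0]}])

```text
time_s: 2.55
eef_pos: [0.5505, 0.2233, 0.1117]
tool_rot: [-0.0, 0.124, 0.992, -0.0]
ft_force: [-0.5, 0.4, -0.4]
width: 0.0005
```

Request:
move_arm(moves=[{"fingers":1,"dp":[0,0,-0.2],"rot":[0,0,0]},{"fingers":1,"dp":[0,0,-0.4],"rot":[0,0,0]},{"fingers":1,"dp":[0,0,-0.6],"rot":[0,0,0]},{"fingers":1,"dp":[0,0,-0.8],"rot":[0,0,0]},{"fingers":1,"dp":[0,0,-0.8],"rot":[0,0,0]}])

```text
time_s: 3.05
eef_pos: [0.5508, 0.2235, 0.1039]
tool_rot: [0.0, 0.124, 0.992, 0.0]
ft_force: [0.0, 0.2, 0.4]
width: 0.0003
```

Request:
move_arm(moves=[{"fingers":1,"dp":[0,0,-0.1],"rot":[0,0,0]},{"fingers":1,"dp":[0,0,-0.2],"rot":[0,0,0]},{"fingers":1,"dp":[0,0,-0.3],"rot":[0,0,0]},{"fingers":1,"dp":[0,0,-0.4],"rot":[0,0,0]},{"fingers":1,"dp":[0,0,-0.4],"rot":[0,0,0]}])

```text
time_s: 3.55
eef_pos: [0.5508, 0.2235, 0.0998]
tool_rot: [0.0, 0.124, 0.992, 0.0]
ft_force: [0.7, -0.3, 3.7]
width: 0.0004
```

Request:
move_arm(moves=[{"fingers":1,"dp":[0,0,-0.1],"rot":[0,0,0]},{"fingers":1,"dp":[0,0,-0.2],"rot":[0,0,0]},{"fingers":1,"dp":[0,0,-0.3],"rot":[0,0,0]},{"fingers":1,"dp":[0,0,-0.4],"rot":[0,0,0]},{"fingers":1,"dp":[0,0,-0.5],"rot":[0,0,0]}])

```text
time_s: 4.05
eef_pos: [0.5508, 0.2235, 0.095]
tool_rot: [0.0, 0.124, 0.992, 0.0]
ft_force: [-0.2, 0.6, 6.2]
width: 0.0006
```

Run:
```python
from cell import monitor, optics, finder
import cv2
im=optics.read_camera('side');cv2.imwrite('pics/s2.png',cv2.resize(im[200:320,220:340,::-1],None,fx=5,fy=5))
s=monitor.read_state();print(s['eef_pos'],s['ft_force'],s['torque'])
```

```text
[0.55079953 0.22353134 0.09481894] [ 0.9295048  -0.55456122  5.3619139 ] [ 0.08905632 -0.03585285 -0.00820855]
```

View pics/s2.png

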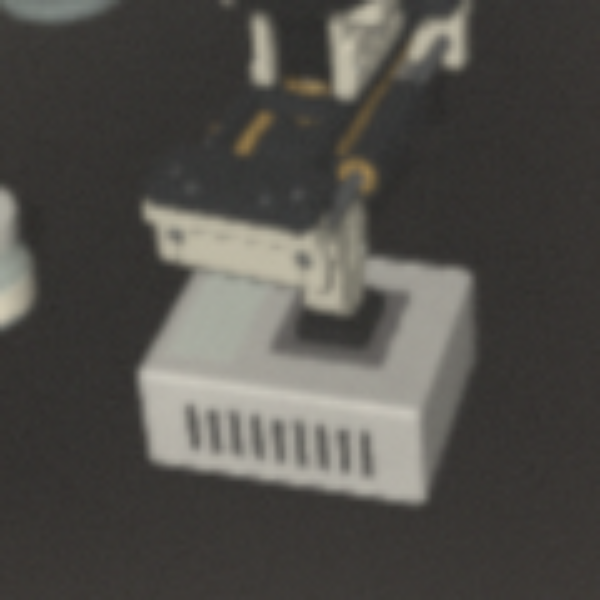

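The fingertip is pressing at about 5.5 N with the tip at z≈70 mm, so the key is roughly 8–10 mm in. Going 3 mm further, then lifting.

Request:
move_arm(moves=[{"fingers":1,"dp":[0,0,-0.1],"rot":[0,0,0]},{"fingers":1,"dp":[0,0,-0.2],"rot":[0,0,0]},{"fingers":1,"dp":[0,0,-0.3],"rot":[0,0,0]},{"fingers":1,"dp":[0,0,-0.3],"rot":[0,0,0]}])

```text
time_s: 4.5
eef_pos: [0.5508, 0.2235, 0.0919]
tool_rot: [0.0, 0.124, 0.992, 0.0]
ft_force: [0.3, -0.4, 5.1]
width: 0.0007
```

Request:
move_arm(moves=[{"fingers":1,"dp":[0,0,0.5],"rot":[0,0,0]},{"fingers":1,"dp":[0,0,2],"rot":[0,0,0]},{"fingers":1,"dp":[0,0,5],"rot":[0,0,0]},{"fingers":1,"dp":[0,-4,8],"rot":[0,0,0]},{"fingers":1,"dp":[0,-9,8],"rot":[0,0,0]}])

```text
time_s: 5.0
eef_pos: [0.5525, 0.1343, 0.1756]
tool_rot: [0.003, 0.122, 0.993, 0.001]
ft_force: [1.9, -1.1, 0.8]
width: 0.0001
```

Run:
```python
from h import *
from cell import monitor, optics, finder
import cv2
im=optics.read_camera('side');cv2.imwrite('pics/s3.png',cv2.resize(im[200:320,220:340,::-1],None,fx=5,fy=5))
print(finder.place_of('side','supply_key_top'))
```

```text
[{'centre': [0.5504, 0.2229, 0.0625], 'confidence': 0.49}, {'centre': [0.4612, -0.4257, 0.0018], 'confidence': 0.45}, {'centre': [0.7874, -0.1633, 0.0004], 'confidence': 0.23}]
```

View pics/s3.png

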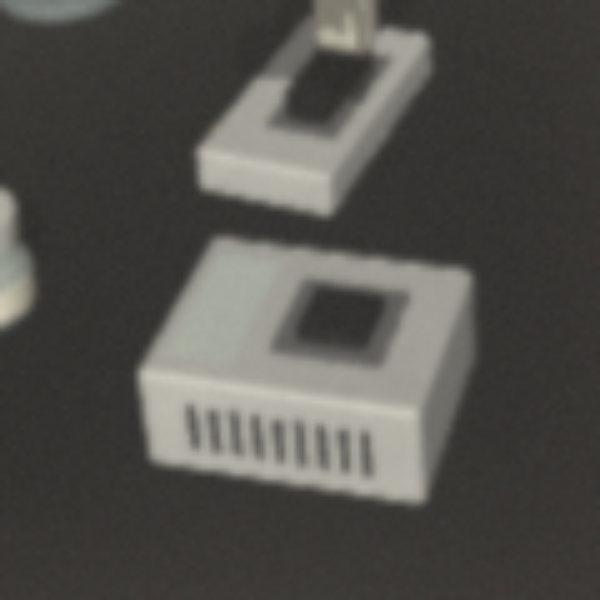

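The supply key now stands about 5 mm or less above the box (network z 0.0625), and the box has not moved. Next, the light.

Request:
move_arm(moves=[{"fingers":1,"dp":[0.4,-5,0],"rot":[0,0,0]},{"fingers":1,"dp":[0.8,-9.5,0],"rot":[0,0,0]},{"fingers":1,"dp":[1,-14,0],"rot":[0,0,0]},{"fingers":1,"dp":[1.2,-18.5,0],"rot":[0,0,0]},{"fingers":1,"dp":[1.4,-23,0],"rot":[0,0,0]}])

```text
time_s: 5.6
eef_pos: [0.5639, -0.0974, 0.171]
tool_rot: [-0.001, 0.124, 0.992, 0.0]
ft_force: [0.4, 0.2, -0.4]
width: 0.0007
```

Request:
move_arm(moves=[{"fingers":1,"dp":[0.2,-4.5,0],"rot":[0,0,0]},{"fingers":1,"dp":[0.4,-9,0],"rot":[0,0,0]},{"fingers":1,"dp":[0.4,-13,-2],"rot":[0,0,0]},{"fingers":1,"dp":[0.4,-13,-3],"rot":[0,0,0]},{"fingers":1,"dp":[0.4,-13,-3],"rot":[0,0,0]}])

```text
time_s: 6.1
eef_pos: [0.5669, -0.2259, 0.1388]
tool_rot: [-0.003, 0.125, 0.992, 0.002]
ft_force: [-0.9, 0.2, 0.7]
width: 0.0006
```

Run:
```python
from h import *
from cell import monitor, optics, finder
import cv2
im=optics.read_camera('wrist');cal=optics.calibration('wrist');
print(finder.place_of('wrist','light_key_top'));s=monitor.read_state();print(s['eef_pos'],s['ft_force'])
for p,c in(((.5695,-.226,.065),(0,0,255)),((s['eef_pos'][0],s['eef_pos'][1],s['eef_pos'][2]-.025),(0,255,0))):
    u,v=proj(cal,p);print(u,v);cv2.circle(im,(int(u),int(v)),3,c[::-1],-1)
cv2.imwrite('pics/w2.png',im[:,:,::-1])
```

```text
[{'centre': [0.5702, -0.2239, 0.0632], 'confidence': 0.74}]
[ 0.56822936 -0.22500929  0.14109748] [0.98409884 0.47179906 0.62346357]
321.27413608945676 218.98386619920544
322.40264756193056 247.19814520685475
```

View pics/w2.png

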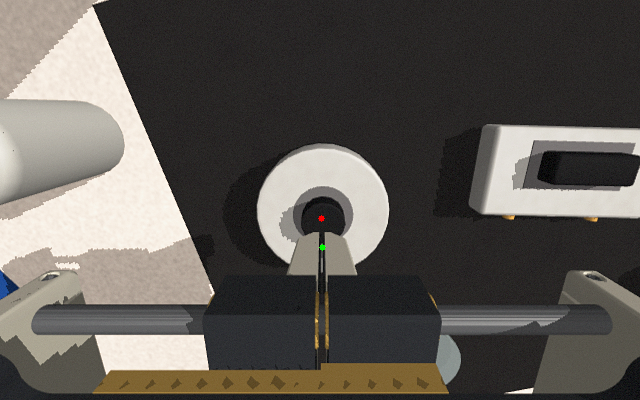

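The hand is centred over the round key at (321,218). Descending.

Request:
move_arm(moves=[{"fingers":1,"dp":[0.1,0,-1.5],"rot":[0,0,0]},{"fingers":1,"dp":[0.1,0,-3],"rot":[0,0,0]},{"fingers":1,"dp":[0.1,0,-4.3],"rot":[0,0,0]},{"fingers":1,"dp":[0.1,0,-4.8],"rot":[0,0,0]},{"fingers":1,"dp":[0.1,0,-4.8],"rot":[0,0,0]}])

```text
time_s: 6.7
eef_pos: [0.5694, -0.2255, 0.0933]
tool_rot: [-0.001, 0.123, 0.992, 0.0]
ft_force: [0.3, 0.1, -0.2]
width: 0.0003
```

Request:
move_arm(moves=[{"fingers":1,"dp":[0,0,-0.2],"rot":[0,0,0]},{"fingers":1,"dp":[0,0,-0.4],"rot":[0,0,0]},{"fingers":1,"dp":[0,0,-0.5],"rot":[0,0,0]},{"fingers":1,"dp":[0,0,-0.6],"rot":[0,0,0]},{"fingers":1,"dp":[0,0,-0.7],"rot":[0,0,0]}])

```text
time_s: 7.2
eef_pos: [0.57, -0.2268, 0.0874]
tool_rot: [0.001, 0.124, 0.992, -0.0]
ft_force: [0.1, 0.7, 4.6]
width: 0.0003
```

Request:
move_arm(moves=[{"fingers":1,"dp":[0,0,-0.1],"rot":[0,0,0]},{"fingers":1,"dp":[0,0,-0.25],"rot":[0,0,0]},{"fingers":1,"dp":[0,0,-0.4],"rot":[0,0,0]},{"fingers":1,"dp":[0,0,-0.5],"rot":[0,0,0]},{"fingers":1,"dp":[0,0,-0.6],"rot":[0,0,0]}])

```text
time_s: 7.7
eef_pos: [0.57, -0.2267, 0.081]
tool_rot: [0.001, 0.124, 0.992, -0.0]
ft_force: [0.7, -0.4, 5.3]
width: 0.0006
```

Request:
move_arm(moves=[{"fingers":1,"dp":[0,0,-0.1],"rot":[0,0,0]},{"fingers":1,"dp":[0,0,-0.2],"rot":[0,0,0]},{"fingers":1,"dp":[0,0,-0.3],"rot":[0,0,0]},{"fingers":1,"dp":[0,0,-0.3],"rot":[0,0,0]}])

```text
time_s: 8.1
eef_pos: [0.57, -0.2268, 0.078]
tool_rot: [0.001, 0.124, 0.992, -0.0]
ft_force: [1.5, -0.6, 5.3]
width: 0.0004
```

Request:
move_arm(moves=[{"fingers":1,"dp":[0,0,-0.1],"rot":[0,0,0]},{"fingers":1,"dp":[0,0,-0.1],"rot":[0,0,0]}])

```text
time_s: 8.3
eef_pos: [0.57, -0.2268, 0.0771]
tool_rot: [0.001, 0.124, 0.992, -0.0]
ft_force: [0.9, 0.2, 4.8]
width: 0.0006
```

Request:
move_arm(moves=[{"fingers":1,"dp":[0,0,0.5],"rot":[0,0,0]},{"fingers":1,"dp":[0,0,2],"rot":[0,0,0]},{"fingers":1,"dp":[0,0,5],"rot":[0,0,0]},{"fingers":1,"dp":[0,4,7],"rot":[0,0,0]},{"fingers":1,"dp":[0.5,8.5,7],"rot":[0,0,0]}])

```text
time_s: 8.8
eef_pos: [0.5754, -0.143, 0.1494]
tool_rot: [0.002, 0.125, 0.992, -0.001]
ft_force: [0.2, 1.2, -0.5]
width: 0.0003
```

Request:
move_arm(moves=[{"fingers":1,"dp":[0.5,4.5,0],"rot":[0,0,0]},{"fingers":1,"dp":[1,9,0],"rot":[0,0,0]},{"fingers":1,"dp":[1.5,13.6,-1],"rot":[0,0,0]},{"fingers":1,"dp":[1.5,13.6,-1],"rot":[0,0,0]},{"fingers":1,"dp":[1.5,13.6,-1],"rot":[0,0,0]}])

```text
time_s: 9.3
eef_pos: [0.5887, -0.0045, 0.136]
tool_rot: [-0.001, 0.122, 0.993, -0.0]
ft_force: [0.7, -0.7, -0.6]
width: 0.0006
```

Run:
```python
from h import *
from cell import monitor, optics, finder
import cv2
im=optics.read_camera('side');cv2.imwrite('pics/s4.png',cv2.resize(im[150:310,200:360,::-1],None,fx=3.7,fy=3.7))
print(finder.place_of('side','light_key_top'))
im=optics.read_camera('wrist');cal=optics.calibration('wrist');
print(finder.place_of('wrist','camera_key_top'));s=monitor.read_state();print(s['eef_pos'],s['ft_force'])
for p,c in(((.591,-.006,.052),(0,0,255)),((s['eef_pos'][0],s['eef_pos'][1],s['eef_pos'][2]-.025),(0,255,0))):
    u,v=proj(cal,p);print(u,v);cv2.circle(im,(int(u),int(v)),3,c[::-1],-1)
cv2.imwrite('pics/w3.png',im[:,:,::-1])
```

```text
[{'centre': [0.5727, -0.2234, 0.0492], 'confidence': 0.49}]
[{'centre': [0.5835, -0.0059, 0.0509], 'confidence': 0.73}]
[ 0.58959826 -0.00714716  0.13683053] [ 0.2772689  -0.33239417 -0.45691487]
323.3942448857832 213.29548931456162
321.59062457099407 245.72334925611634
```

View pics/s4.png

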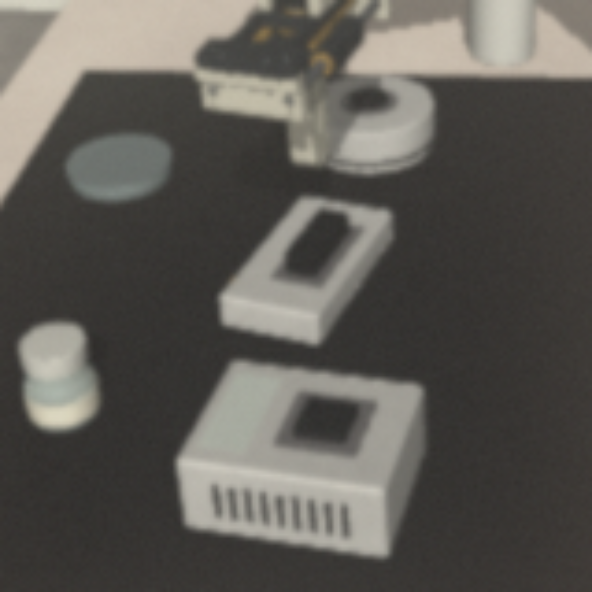

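View pics/w3.png

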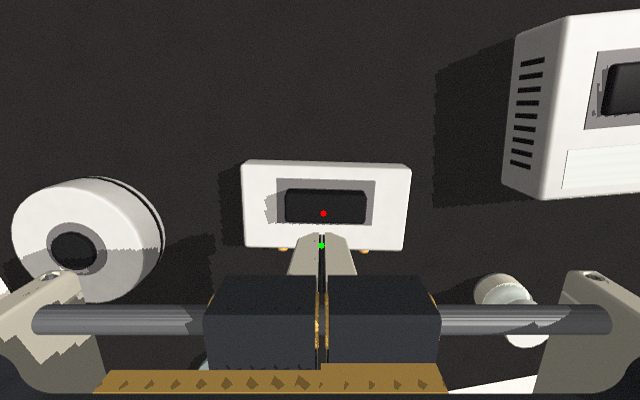

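Run:
```python
from h import *
from cell import optics
import cv2
im=optics.read_camera('wrist');cal=optics.calibration('wrist')
c=np.clip(im[150:260,230:420].astype(float)*3.5,0,255).astype('uint8')
c=cv2.resize(c,None,fx=4,fy=4,interpolation=cv2.INTER_CUBIC)
# predicted outlines of key top for two hypotheses (yaw from top view)
for (x,y),col in (((.591,-.006),(255,0,0)),((.5845,-.006),(0,255,0))):
    for yaw in (-.245,):
        P=[(x+a*np.cos(yaw)-b*np.sin(yaw),y+a*np.sin(yaw)+b*np.cos(yaw),.052) for a,b in((-.013,-.034),(.013,-.034),(.013,.034),(-.013,.034))]
        q=np.array([[(u-230)*4+2,(v-150)*4+2] for u,v in(proj(cal,p) for p in P)],int)
        cv2.polylines(c,[q],True,col,1)
cv2.imwrite('pics/w4.png',c[:,:,::-1])
```

```text
(no output)
```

View pics/w4.png

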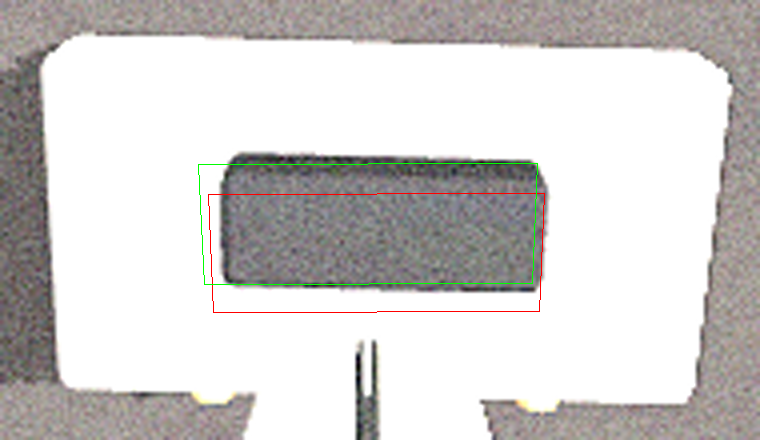

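The wrist view puts the bar key's centre near (0.585, -0.003). The top view gave x = 0.591, but the wrist view is tied to the hand, so I'll lean on it. Shifting -4 mm in x and +3 mm in y.

Request:
move_arm(moves=[{"fingers":1,"dp":[-0.4,0.3,-1.5],"rot":[0,0,0]},{"fingers":1,"dp":[-0.4,0.3,-3.5],"rot":[0,0,0]},{"fingers":1,"dp":[-0.4,0.3,-5],"rot":[0,0,0]},{"fingers":1,"dp":[-0.4,0.3,-5.5],"rot":[0,0,0]},{"fingers":1,"dp":[-0.4,0.3,-5.5],"rot":[0,0,0]}])

```text
time_s: 10.05
eef_pos: [0.5851, -0.0034, 0.0812]
tool_rot: [-0.001, 0.124, 0.992, 0.0]
ft_force: [-0.4, 0.3, 0.4]
width: 0.0004
```

Request:
move_arm(moves=[{"fingers":1,"dp":[0,0,-0.2],"rot":[0,0,0]},{"fingers":1,"dp":[0,0,-0.3],"rot":[0,0,0]},{"fingers":1,"dp":[0,0,-0.4],"rot":[0,0,0]},{"fingers":1,"dp":[0,0,-0.5],"rot":[0,0,0]},{"fingers":1,"dp":[0,0,-0.6],"rot":[0,0,0]}])

```text
time_s: 10.55
eef_pos: [0.5859, -0.0026, 0.0763]
tool_rot: [0.0, 0.123, 0.992, -0.0]
ft_force: [-0.7, -0.8, 3.9]
width: 0.0003
```

Request:
move_arm(moves=[{"fingers":1,"dp":[0,0,-0.15],"rot":[0,0,0]},{"fingers":1,"dp":[0,0,-0.3],"rot":[0,0,0]},{"fingers":1,"dp":[0,0,-0.4],"rot":[0,0,0]},{"fingers":1,"dp":[0,0,-0.5],"rot":[0,0,0]},{"fingers":1,"dp":[0,0,-0.6],"rot":[0,0,0]}])

```text
time_s: 11.05
eef_pos: [0.5859, -0.0026, 0.0699]
tool_rot: [0.0, 0.124, 0.992, -0.0]
ft_force: [-0.4, 0.1, 5.2]
width: 0.0007
```

Request:
move_arm(moves=[{"fingers":1,"dp":[0,0,-0.1],"rot":[0,0,0]},{"fingers":1,"dp":[0,0,-0.2],"rot":[0,0,0]},{"fingers":1,"dp":[0,0,-0.3],"rot":[0,0,0]},{"fingers":1,"dp":[0,0,-0.4],"rot":[0,0,0]},{"fingers":1,"dp":[0,0,-0.4],"rot":[0,0,0]}])

```text
time_s: 11.55
eef_pos: [0.5859, -0.0026, 0.0659]
tool_rot: [0.0, 0.124, 0.992, 0.0]
ft_force: [0.1, -0.3, 4.9]
width: 0.0006
```

Request:
move_arm(moves=[{"fingers":1,"dp":[0,0,-0.1],"rot":[0,0,0]},{"fingers":1,"dp":[0,0,-0.2],"rot":[0,0,0]},{"fingers":1,"dp":[0,0,-0.2],"rot":[0,0,0]}])

```text
time_s: 11.85
eef_pos: [0.5859, -0.0026, 0.064]
tool_rot: [0.0, 0.124, 0.992, -0.0]
ft_force: [-0.5, -0.6, 4.5]
width: 0.0006
```

Request:
move_arm(moves=[{"fingers":1,"dp":[0,0,0.5],"rot":[0,0,0]},{"fingers":1,"dp":[0,0,2],"rot":[0,0,0]},{"fingers":1,"dp":[0,0,6],"rot":[0,0,0]},{"fingers":1,"dp":[0,0,11],"rot":[0,0,0]},{"fingers":1,"dp":[-4,0,14],"rot":[0,0,0]}])

```text
time_s: 12.35
eef_pos: [0.5497, -0.0034, 0.2071]
tool_rot: [0.004, 0.124, 0.992, -0.0]
ft_force: [0.4, 0.2, 0.6]
width: 0.0006
```

Request:
move_arm(moves=[{"fingers":1,"dp":[-4,0,2],"rot":[0,0,0]},{"fingers":1,"dp":[-8,0,4],"rot":[0,0,0]},{"fingers":1,"dp":[-12,0,5],"rot":[0,0,0]},{"fingers":1,"dp":[-15,0,5],"rot":[0,0,0]},{"fingers":1,"dp":[-15,0,5],"rot":[0,0,0]}])

```text
time_s: 12.85
eef_pos: [0.3921, -0.0019, 0.2539]
tool_rot: [-0.001, 0.124, 0.992, -0.0]
ft_force: [0.4, -0.5, 0.5]
width: 0.0005
```

Run:
```python
from h import *
from cell import monitor, optics, finder
import cv2
im=optics.read_camera('side');cv2.imwrite('pics/s5.png',cv2.resize(im[150:310,200:360,::-1],None,fx=3.7,fy=3.7))
for c in('side','top','wrist'):
    im=optics.read_camera(c);cv2.imwrite(f'pics/end_{c}.png',im[:,:,::-1])
    for t in('supply','light','camera'):
        print(c,t,finder.place_of(c,t+'_key_top')[:3])
print(monitor.read_state()['ft_force'],monitor.read_state()['eef_pos'])
```

```text
side supply [{'centre': [0.5515, 0.2208, 0.0681], 'confidence': 0.49}]
side light [{'centre': [0.5722, -0.2295, 0.0454], 'confidence': 0.43}]
side camera [{'centre': [0.2196, 0.3303, 0.055], 'confidence': 0.87}, {'centre': [0.2301, -0.3428, 0.0502], 'confidence': 0.71}, {'centre': [0.5894, -0.0032, 0.0394], 'confidence': 0.5}]
top supply [{'centre': [0.5517, 0.2256, 0.0679], 'confidence': 0.6}]
top light [{'centre': [0.5702, -0.2269, 0.0537], 'confidence': 0.66}]
top camera [{'centre': [0.217, 0.3322, 0.0501], 'confidence': 0.76}, {'centre': [0.5916, -0.0039, 0.0396], 'confidence': 0.64}, {'centre': [0.2292, -0.3401, 0.05], 'confidence': 0.53}]
wrist supply [{'centre': [0.5483, 0.2231, 0.0677], 'confidence': 0.6}]
wrist light [{'centre': [0.5681, -0.2274, 0.0509], 'confidence': 0.52}, {'centre': [0.5482, 0.2246, 0.0651], 'confidence': 0.25}]
wrist camera [{'centre': [0.5755, -0.2261, 0.0025], 'confidence': 0.35}]
[-0.03050132 -0.00315095  0.74972442] [ 0.3956849  -0.00255139  0.25360983]
```

View pics/s5.png

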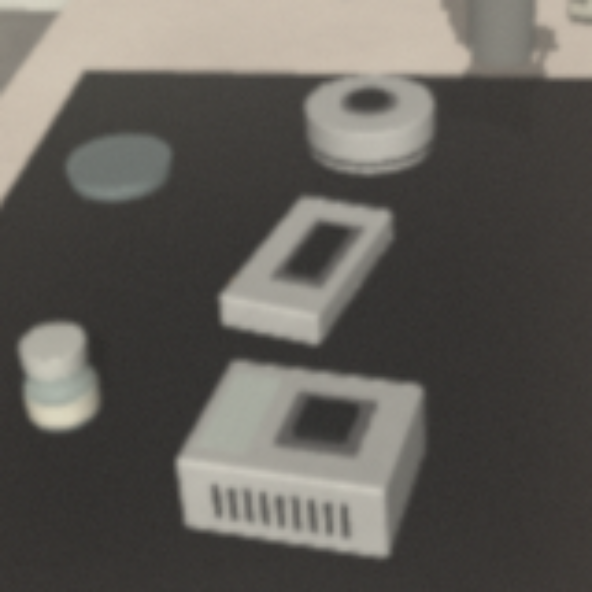

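View pics/end_wrist.png

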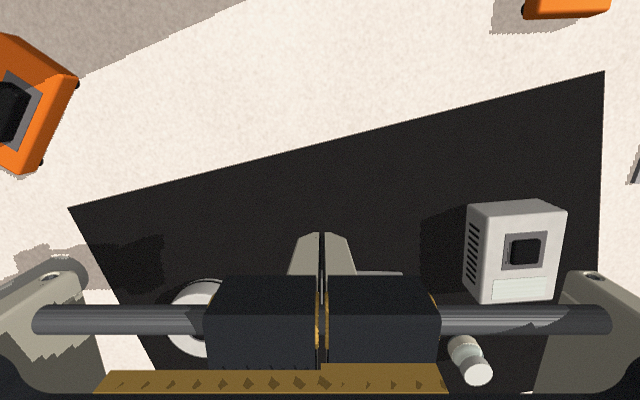

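View pics/end_top.png

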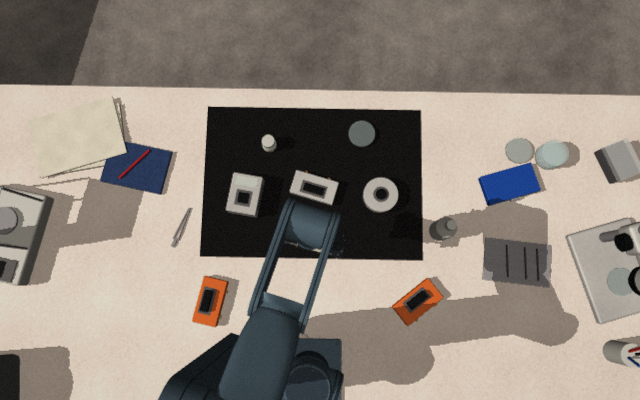

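All three keys are clearly down: about 12 mm for the supply, 11–19 mm for the light and 12 mm for the camera by network height. The units and bystanders are where they were, and the hand is clear.

```bash
python3 -c "
from cell import workorder; print(workorder.job_done())"
```

```text
the job is handed in; nothing more can be done
None
```

I pressed the three keys in the order asked (supply square, light round, camera bar) with the fingers shut, then lifted the hand clear and handed the job in at about 13–14 s. `job_done()` gives no verdict.

- **Depth:** by fingertip height, each key went about 12–13 mm in, past the halfway point. After release, network heights average about 12 mm in for the supply and camera. For the light they were less certain: single readings ranged from 11 to 19 mm, although full travel is only 15 mm.
- **Force:** the highest force I read was about 6 N, well under the 20 N limit. It read 4.5–5.3 N at the deepest points, a little lower than the stated curve for that depth. On force alone, those depths would be only about 4–7 mm. The final pictures show all three keys nearly flush and staying down, so I went by those.
- **Bar key position:** the views disagreed by about 6 mm in x (top 0.591, wrist 0.585). I pressed at 0.586, and the key went down straight.
- **Surroundings:** the units, jar, dish, bottle, forceps and orange look-alikes appear unmoved in the last pictures.

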